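# Spacer, washer and bayonet retainer onto a sprung shaft

### The arm

A 6-joint arm with a two-finger parallel gripper is mounted at the origin on the work surface; the furniture and walls round the work are solid. World frame = base frame: x ahead of the robot, y to its left, z up, the work surface at z = 0. Lengths are in m, angles in rad, forces in N, time in s.
With the tool pointing down it reaches from about 0.3 to 0.775 m from the base axis. Payload 14.6 kg.
Tool frame: the origin (TCP) lies at the very end of the fingers, on their centre line; the grasp point (between the pads) lies 19 mm behind it; z points along the fingers, y is the line along which they close (so a half turn about z gives the same grasp; the last joint's range is limited). The gripper opens to 94 mm and grips with 3 to 60 N. Pads are 16 mm wide; open, the fingers measure 119 mm over their backs; the gripper's body (75 mm by 177 mm) begins 78 mm behind the grasp point.
Start: joints at [1.158, 0.3, 1.521, -0, 1.321, -0.067], TCP at [0.186, 0.517, 0.205] pointing down, gripper open.
Joint ranges: [-3.03, 3.03], [-0.79, 2.21], [0.23, 2.52], [-1.04, 4.18], [0, 3.07], [-2.55, 2.55]. Speed limits (rad/s): [2.22, 2.22, 2.57, 3.14, 3.14, 3.14].

### API

Orientations are given as [roll, pitch, yaw] about the fixed x, y, z axes, in that order (R = Rz(yaw) Ry(pitch) Rx(roll)).
In Python, from station import ctrl gives the robot as it stands.
- The arm moves only by the shell command python3 -m pendant 'ROWS' [OPENING] [FORCE]. ROWS is JSON, a list of rows, each a list of 2 entries, a list of its own where there are three numbers: the shift along the world's x, y, z in cm, then the turn about the world's z in rad. A call has 1 to 20 rows; each row shifts and turns the commanded pose from where the row before left it; what a row does not reach is not made up. A row lasts 1/12 s, in which the tool goes at most 41.7 mm and 7.16 degrees, less where a joint would pass 70% of its speed; a pose out of reach is approached as far as the arm can. A call is refused whole if a number of a shift passes 4.17 or a number of a turn 0.125, either way. A call with a gripper value outside its range is refused whole. OPENING is the opening, from 0 (shut) to 1 (fully open), set as the call begins (- or left out, the last holds). The fingers move at their own pace and stop on an object; FORCE is the grip in N (left out, the last holds). Time passes only in rows, so rows that do not move let the fingers close. It gives the time, the measured TCP pose, the force, the opening and the grip force at its end, in the units of the state.
- ctrl.get_obs(): the state, without advancing time (a new reading comes with each control period).
- ctrl.camera(name): name is "side" or "top"; returns a dict with "color" (384x512x3 uint8, red, green, blue), "intrinsics" (3x3 intrinsics, pixels), "camera_from_world" (4x4, takes a point from world to camera coordinates). Camera axes: x right, y down, z forward; pixel columns grow to the right and rows downward; lengths in m; the calibration is good to about 2 mm. A picture is of the moment at which its call begins. There is no depth.
- ctrl.hand_in(): hands the job in; it is judged then, once.
The state is a dict: "time_s": time; "qpos": joint angles; "joint_vel": joint speeds; "tau": joint torques, N m; "ee_pos": TCP position; "eef_rot": TCP orientation; "force": force on the tool from outside, world axes, zero at the start; "moment": the same for the moment, N m; "grip_width": finger opening in m; "grip_force": force on a finger pad.
Only numpy, scipy, OpenCV 4.12 (cv2) and the standard library are available. Lean on these libraries where they do the work, as an engineer would, in place of code of your own. Each camera call takes 0.05 s, during which the arm holds its last target. There are 200 camera calls.

### The job

Assemble the shaft in the fixture: slide the tall spacer ring over the shaft onto the bearing, then the flat washer onto the spacer, then lock the stack with the slotted bayonet retainer: slot over the shaft's cross pin, press it down against the spring with about 12 N, turn it a sixth of a turn (60 degrees, either way) under pressure and let go, so that the spring holds the pin in one of its shallow cross grooves. The shaft's height setting is not known, so press by feel, and never press or force a part against the fixture with more than 40 N. Leave the wire spool and the screw tin where they are.

Things in the scene. Friction and masses are not known exactly. Their poses are not given: they have to be found in the camera images.
- fixture: Fixed metal fixture, round foot 100 mm across, 16 high. Origin on the shaft axis at bench level, z up, x along the cross pin (same either way round). From the foot rises a spindle set 0 to 14 mm higher than its lowest setting, unknown. Heights at the lowest setting: housing 62 across up to 20; shaft 26 diameter up to 51, taper to 22 at 53 (shoulder), neck 14 diameter up to 71.
- foot_top (a point): On the shaft axis, 16 mm above the bench. Cross pin through the neck, along the fixture's x: 5 thick, 24 long, flat underneath, axis 65.5 above the bench at the lowest setting. Round the shaft a steel bearing 51 across, top at 30 (lowest setting), on a spring: it goes down 9 mm to a hard stop, with 3 N at first, 1.2 N more per mm: 13.8 N at the stop. All rise with the setting.
- spacer_center (a point): Centre of the spacer: plain steel tube 42 mm outside, 27.2 mm bore, 18 mm high, about 60 g, loose, standing on its end on the bench; the point is half-way up on its axis. Either end may be down. It passes over the cross pin. Home on the free bearing this point is 39 to 53 mm above the bench (by the setting); locked about 4 mm lower.
- washer_center (a point): Centre of the washer: flat steel ring 50 mm outside, 27.2 mm bore, 6 mm thick, 40 g, loose, lying flat on the bench; the point is half-way up on its axis. Either face may be down. It passes over the cross pin. On the spacer and free bearing this point is 51 to 65 mm above the bench (by the setting); locked about 4 mm lower.
- retainer_center (a point): Centre of the retainer, a steel collar 15.5 mm high, about 90 g, loose, teeth up on the bench; point on its axis 7.75 mm above its underside; z up, x along its slot (same either way round). Flange 52 across, 5 thick; above it a hub 42 across with two flats 36 apart, parallel to the slot: grip there, along y, just above the flange. Slot 7.5 wide, right across the hub; bore 16.5.
- groove_floor (a point): On the retainer's axis 13 mm above its underside, level with the floors of two grooves across the teeth, 60 degrees either side of the slot, 2.5 deep, 7.6 wide. Below the web (9 to 13) is a counterbore 29 across. On a free stack the underside is 54 to 68 above the bench; teeth pass the pin only with the bearing pressed down 6.5 to 9 mm (10.8 to 13.8 N); locked, it is down about 4 mm.
- hookup_spool_center (a point): Centre of a small wire spool, white flanges, 48 mm across, 30 mm high, standing loose on the bench; a bystander.
- screw_tin_center (a point): Centre of a round clear-lidded tin, 62 mm across, 28 mm high, loose on the bench; a bystander.
Not all that is in view belongs to the job. What is shaped like the part that bears retainer_center but pink is not meant. Leave any pink look-alike of the part that bears spacer_center alone.

How it is judged:
By the outcome, as a careful person would: the job done as asked, in the order asked, and still so for the second after the job is handed in, with the robot touching nothing.
It also fails if it takes over 72 s, if anything falls off the work surface, if the arm or the gripper's body presses on something with over 40 N, if the wrist force passes 120 N, or if a joint passes its speed limit or range.

## Working session

There is one attempt and no reset: what is moved stays moved. The work goes in short steps, Python scripts to look and compute and a shell command to move; the robot and the scene stay as the last step left them, time stands still between calls to the robot, and variables do not carry over. Pictures are saved under pics/ and viewed, at most 10 in all, crops included, and the job is handed in when it is done.

```bash
mkdir -p pics; ls
cat > h.py <<'E'
from station import ctrl
import numpy as np, cv2
def cam(n):
    c=ctrl.camera(n); return c["color"],np.array(c["intrinsics"]),np.array(c["camera_from_world"])
def ray(K,T,uv,z):
    d=np.linalg.inv(K)@np.array([uv[0],uv[1],1.]); R=T[:3,:3];o=-R.T@T[:3,3]; d=R.T@d
    return o+d*(z-o[2])/d[2]
def proj(K,T,p):
    q=K@(T[:3,:3]@np.array(p)+T[:3,3]); return q[:2]/q[2]
def save(name,img,s=1):
    cv2.imwrite("pics/"+name,cv2.resize(img[:,:,::-1],None,fx=s,fy=s,interpolation=cv2.INTER_CUBIC))
E
python3 - <<'E'
from h import *
for n in("top","side"):
    i,K,T=cam(n); save(n+"0.png",i,1.5); print(K.round(1).tolist(),(-T[:3,:3].T@T[:3,3]).round(3),T[:3,:3].round(2).tolist())
o=ctrl.get_obs();print(o["time_s"],o["ee_pos"],o["eef_rot"],o["force"],o["grip_width"])
E
```

```text
pics
[[348.4, 0.0, 255.2], [0.0, 348.4, 190.7], [0.0, 0.0, 1.0]] [0.329 0.138 0.876] [[-0.03, -1.0, -0.0], [-0.98, 0.03, -0.19], [0.19, -0.0, -0.98]]
[[391.1, 0.0, 260.7], [0.0, 391.1, 189.2], [0.0, 0.0, 1.0]] [ 0.445 -0.509  0.551] [[1.0, -0.05, 0.02], [-0.01, -0.61, -0.79], [0.06, 0.79, -0.61]]
0.1 [0.18632286 0.51724936 0.20496469] [-3.14063950e+00 -5.55461407e-05  2.79581300e+00] [-0.4039167   0.22436925 -0.74039784] 0.09412684428050827
```

View pics/top0.png

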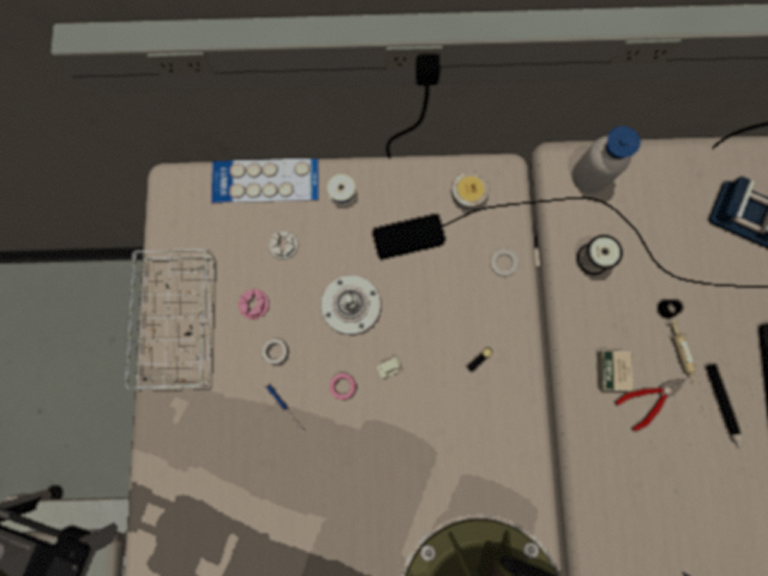

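View pics/side0.png

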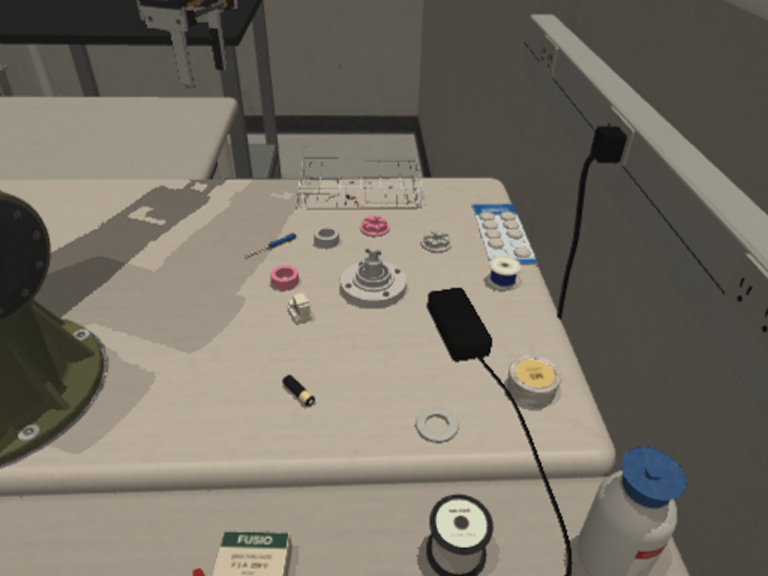

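Top view (×1.5 px): the grey spacer is at (275,351) and the pink look-alike at (343,386). The grey retainer is at (284,244) and the pink one at (253,304). The washer is at (504,262), fixture (350,304), spool (341,188) and tin (470,190). I choose the grey spacer and grey retainer. Next is a close crop to check that choice.

Run:
```python
from h import *
t,K,T=cam("top"); s,Ks,Ts=cam("side")
rows=[]
for img,pts in((t,[(183,234),(336,175),(189,163),(234,203)]),(s,[(217,158),(291,284),(291,160),(249,182)])):
    rows.append(np.hstack([cv2.resize(img[y-22:y+22,x-22:x+22],(200,200),interpolation=cv2.INTER_CUBIC) for x,y in pts]))
save("crop0.png",np.vstack(rows))
def near(p,K,T,z): print(p,ray(K,T,p,z).round(4))
for p,z in(((183.5,234),.018),((336,175),.006),((189.5,163),.013),((234,203),.016)): near(p,K,T,z)
for p,z in(((217.5,155),.018),((291,283),.006),((291,160),.0135),((249,189),.016)): near(p,Ks,Ts,z)
```

```text
(183.5, 234) [0.3904 0.3154 0.018 ]
(336, 175) [ 0.5306 -0.0714  0.006 ]
(189.5, 163) [0.5715 0.303  0.013 ]
(234, 203) [0.464  0.1905 0.016 ]
(217.5, 155) [0.3928 0.3185 0.018 ]
(291, 283) [ 0.5333 -0.0751  0.006 ]
(291, 160) [0.5755 0.2995 0.0135]
(249, 189) [0.4675 0.1808 0.016 ]
```

View pics/crop0.png

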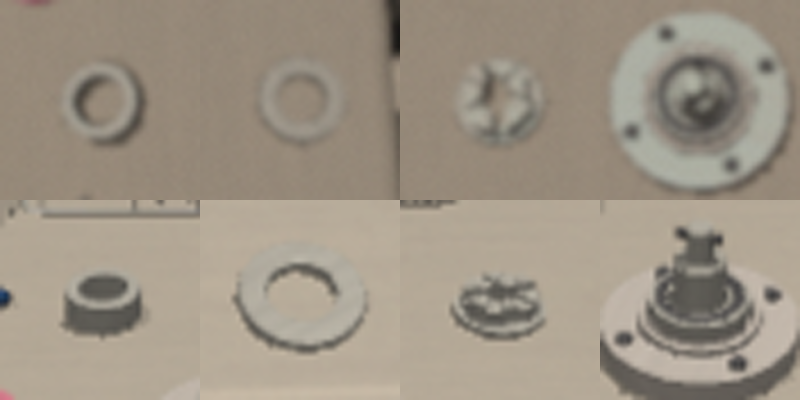

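The crops show the grey parts: tube, flat ring, slotted collar, and the fixture with its pin roughly along +x, turned about -19°. Next I'll fit ellipses for the centres and find the angles.

Run:
```python
from h import *
t,K,T=cam("top"); s,Ks,Ts=cam("side")
def blobs(img,K,T,c,r,z,tag):
    x,y=c; cr=cv2.resize(img[y-r:y+r,x-r:x+r],None,fx=8,fy=8,interpolation=cv2.INTER_CUBIC)
    bg=np.median(np.r_[cr[:6].reshape(-1,3),cr[-6:].reshape(-1,3)],0).astype(float)
    f=cr.astype(float); ch=f/ f.sum(2,keepdims=True)-bg/bg.sum()
    m=(np.abs(ch).sum(2)>0.03).astype(np.uint8)
    m=cv2.morphologyEx(m,cv2.MORPH_OPEN,np.ones((5,5)))
    cs,_=cv2.findContours(m,cv2.RETR_EXTERNAL,cv2.CHAIN_APPROX_NONE)
    k=max(cs,key=cv2.contourArea); h=cv2.convexHull(k)
    P=np.array([ray(K,T,((u+.5)/8-.5+x-r,(v+.5)/8-.5+y-r),z)[:2] for u,v in h[:,0]])
    (cx,cy),R=cv2.minEnclosingCircle((P*1000).astype(np.float32))
    e=cv2.fitEllipse((P*1000).astype(np.float32))
    print(tag,"circ",round(cx,1),round(cy,1),"R",round(R,1),"ell",np.round(e[0],1),np.round(e[1],1))
for tag,c,cs_,r,z in(("spacer",(183,234),(217,158),20,.018),("washer",(336,175),(291,284),22,.006),("ret",(189,163),(291,160),18,.005),("fix",(234,203),(249,185),30,.016)):
    blobs(t,K,T,c,r,z,tag+" top"); blobs(s,Ks,Ts,cs_,r,z,tag+" side")
up=lambda i,x,y,r:cv2.resize(i[y-r:y+r,x-r:x+r],(400,300) if 0 else (390,390),interpolation=cv2.INTER_CUBIC)
a=np.hstack([up(t,189,163,14),up(s,291,160,16)])
save("crop1.png",cv2.convertScaleAbs(a,alpha=1.3,beta=-40))
# holes
x,y=234,203;cr=cv2.resize(t[y-30:y+30,x-30:x+30],None,fx=8,fy=8,interpolation=cv2.INTER_CUBIC)
g=cv2.cvtColor(cr,cv2.COLOR_RGB2GRAY)
n,l,st,ce=cv2.connectedComponentsWithStats((g<120).astype(np.uint8))
for i in range(1,n):
    if 40<st[i,4]<2500: 
        q=(ce[i]+.5)/8-.5+[x-30,y-30]; print("hole",st[i,4],q.round(1),ray(K,T,q,.016).round(4)[:2])
```

```text
spacer top circ 387.4 324.6 R 16.8 ell [387.1 325. ] [19.9 32.7]
spacer side circ 410.9 299.0 R 3.2 ell [410.9 298.5] [1.8 9.8]
washer top circ 525.9 -52.5 R 1.6 ell [525.9 -52.6] [2.2 3.2]Traceback (most recent call last):
  File "<stdin>", line 16, in <module>
  File "<stdin>", line 10, in blobs
ValueError: max() iterable argument is empty
```

Run:
```python
from h import *
t,K,T=cam("top"); s,Ks,Ts=cam("side")
def blobs(img,K,T,c,r,z,tag):
    x,y=c; cr=cv2.resize(img[y-r:y+r,x-r:x+r],None,fx=8,fy=8,interpolation=cv2.INTER_CUBIC)
    f=cr.astype(int); d=((f[:,:,0]-f[:,:,2])*100/f.sum(2)*2+50).clip(0,255).astype(np.uint8)
    th,m=cv2.threshold(cv2.GaussianBlur(d,(9,9),0),0,1,cv2.THRESH_BINARY_INV+cv2.THRESH_OTSU)
    n,l,st,ce=cv2.connectedComponentsWithStats(m); 
    if n<2: return print(tag,"none")
    i=1+st[1:,4].argmax(); cs,_=cv2.findContours((l==i).astype(np.uint8),cv2.RETR_EXTERNAL,cv2.CHAIN_APPROX_NONE)
    h=cv2.convexHull(cs[0])
    P=np.array([ray(K,T,((u+.5)/8-.5+x-r,(v+.5)/8-.5+y-r),z)[:2] for u,v in h[:,0]])*1000
    e=cv2.fitEllipse(P.astype(np.float32)); print(tag,th,"ell",np.round(e[0],1),np.round(e[1],1),"box",P.min(0).round(1),P.max(0).round(1))
for tag,c,cs_,r,z in(("spacer",(183,234),(217,158),20,.018),("washer",(336,175),(291,284),22,.006),("ret",(189,163),(291,160),20,.005),("fix",(234,203),(249,185),30,.016)):
    blobs(t,K,T,c,r,z,tag+" top"); blobs(s,Ks,Ts,cs_,r,z,tag+" side")
up=lambda i,x,y,r:cv2.resize(i[y-r:y+r,x-r:x+r],(390,390),interpolation=cv2.INTER_CUBIC)
a=np.hstack([up(t,189,163,14),up(s,291,160,16)])
save("crop1.png",cv2.convertScaleAbs(a,alpha=1.3,beta=-40))
x,y=234,203;cr=cv2.resize(t[y-30:y+30,x-30:x+30],None,fx=8,fy=8,interpolation=cv2.INTER_CUBIC)
g=cv2.cvtColor(cr,cv2.COLOR_RGB2GRAY)
n,l,st,ce=cv2.connectedComponentsWithStats((g<120).astype(np.uint8))
for i in range(1,n):
    if 40<st[i,4]<2500: 
        q=(ce[i]+.5)/8-.5+[x-30,y-30]; print("hole",st[i,4],q.round(1),ray(K,T,q,.016).round(4)[:2])
```

```text
spacer top 61.0 ell [390.8 317.3] [43.1 44.8] box [369.1 295.6] [412.7 339.8]
spacer side 58.0 ell [392.7 307.1] [44.4 66.8] box [371.9 275. ] [413.  339.2]
washer top 61.0 ell [532.5 -71.6] [50.5 51.5] box [506.9 -96.6] [558.1 -46.2]
washer side 58.0 ell [533.3 -73.6] [49.3 51.9] box [508.5 -99.5] [558.  -47.7]
ret top 60.0 ell [574.1 307.2] [50.8 52.2] box [548.2 282. ] [600.  332.5]
ret side 58.0 ell [576.3 310.9] [51.3 66.8] box [550.2 278.7] [601.1 343.6]
fix top 59.0 ell [465.2 192. ] [100.2 101.3] box [414.5 142.3] [515.2 241.9]
fix side 59.0 ell [466.4 198.8] [ 99.5 158.3] box [417. 126.] [516.4 282. ]
hole 363 [254.7 173.1] [0.5393 0.1365]
hole 367 [226.2 187.9] [0.503  0.2096]
hole 404 [248.2 195.1] [0.4831 0.1546]
hole 343 [218.5 209.5] [0.4487 0.2293]
hole 350 [240.5 216.9] [0.4288 0.175 ]
hole 314 [226.7 221.9] [0.4173 0.2093]
```

View pics/crop1.png

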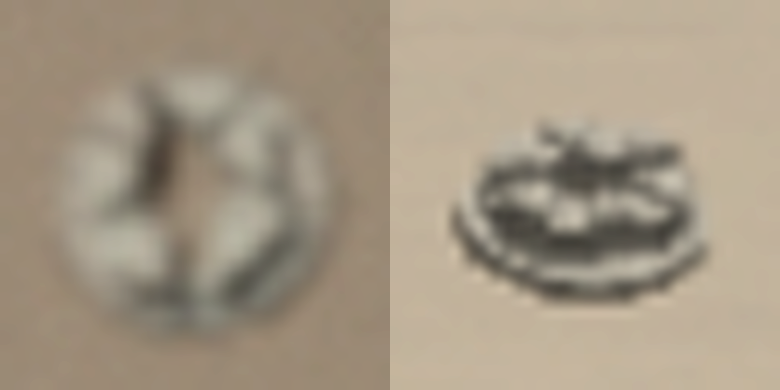

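Retainer and fixture centres agree between views: retainer about (574,304) and fixture (466,192) mm. The slot angle is still unclear, so I'll rectify both views to world axes.

```bash
cat > rect.py <<'E'
from h import *
def rect(img,K,T,c,z,half=.03,n=390):
    # tile: right=+x, up=+y
    P=[(c[0]-half,c[1]+half,z),(c[0]+half,c[1]+half,z),(c[0]+half,c[1]-half,z),(c[0]-half,c[1]-half,z)]
    src=np.float32([proj(K,T,p) for p in P]); M=cv2.getPerspectiveTransform(src,np.float32([[0,0],[n,0],[n,n],[0,n]]))
    o=cv2.warpPerspective(img,M,(n,n),flags=cv2.INTER_CUBIC).astype(float)
    lo,hi=np.percentile(o,1),np.percentile(o,99); return ((o-lo)/(hi-lo)*255).clip(0,255).astype(np.uint8)
E
python3 - <<'E'
from rect import *
t,K,T=cam("top"); s,Ks,Ts=cam("side")
a=[rect(t,K,T,(.574,.304),.0145,n=290),rect(s,Ks,Ts,(.576,.300),.0145,n=290)]
b=[rect(t,K,T,(.466,.192),.072,n=290),rect(s,Ks,Ts,(.467,.190),.072,n=290)]
save("crop2.png",np.vstack([np.hstack(a),np.hstack(b)]))
E
```

```text
(no output)
```

View pics/crop2.png

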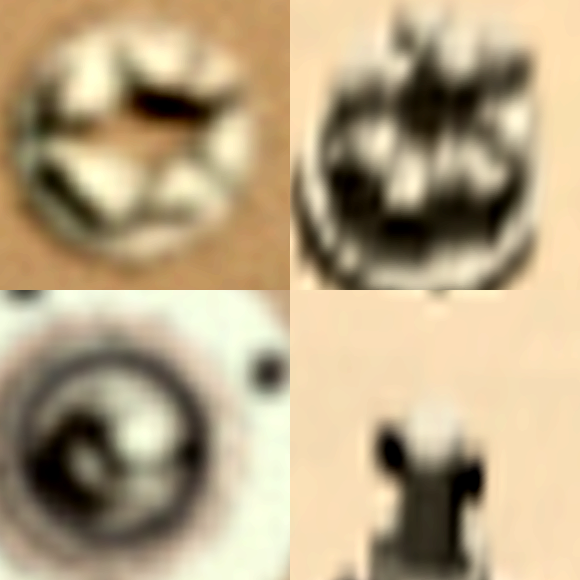

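Fixture is at (466,192) with the pin yaw about -20°, from both the hole pattern and the pin ends, and the start tool yaw already matches it. The retainer slot is at roughly -5 to -15°, and gripping its flats will align it. Spacer is at about (392,318). I'll move above it now.

```bash
python3 -m pendant '[[[2.06,-1.99,-1.0],0],[[2.06,-1.99,-1.0],0],[[2.06,-1.99,-1.0],0],[[2.06,-1.99,-1.0],0],[[2.06,-1.99,-1.0],0],[[2.06,-1.99,-1.0],0],[[2.06,-1.99,-1.0],0],[[2.06,-1.99,-1.0],0],[[2.06,-1.99,-1.0],0],[[2.06,-1.99,-1.0],0],[[0,0,0],0],[[0,0,0],0]]' 0.7 20
```

```text
time_s: 1.5
ee_pos: [0.3929, 0.3176, 0.1051]
eef_rot: [-3.141, -0.001, 2.793]
force: [-0.3, -0.0, -0.4]
grip_width: 0.0652
grip_force: 0.0
```

```bash
python3 -m pendant '[[[-0.05,0,-2.5],0],[[0,0,-2.5],0],[[0,0,-2.5],0],[[0,0,-1.5],0],[[0,0,-1.1],0],[[0,0,0],0],[[0,0,0],0]]'; python3 -m pendant '[[[0,0,0],0],[[0,0,0],0],[[0,0,0],0],[[0,0,0],0],[[0,0,0],0],[[0,0,0],0]]' 0.3 20
```

```text
time_s: 2.08
ee_pos: [0.3918, 0.319, 0.005]
eef_rot: [3.141, 0.0, 2.796]
force: [-0.0, -0.3, -0.1]
grip_width: 0.0659
grip_force: 0.0
time_s: 2.58
ee_pos: [0.3922, 0.3186, 0.005]
eef_rot: [3.141, 0.0, 2.796]
force: [-1.4, -0.2, 7.4]
grip_width: 0.0414
grip_force: 20.0
```

```bash
python3 -m pendant '[[[0,0,1.0],0],[[0,0,2.5],0],[[0,0,3.0],0],[[0.7,-1.2,3.0],0],[[1.5,-2.5,1.0],0],[[1.5,-2.6,0],0],[[1.5,-2.6,0],0],[[1.4,-2.4,0],0],[[0.78,-1.36,0],0],[[0,0,0],0],[[0,0,0],0],[[0,0,0],0]]'
python3 - <<'E'
from rect import *
o=ctrl.get_obs();print(o["ee_pos"],o["force"])
t,K,T=cam("top"); s,Ks,Ts=cam("side")
u,v=proj(Ks,Ts,(.466,.192,.09)).astype(int); print(u,v)
a=cv2.resize(s[v-60:v+60,u-60:u+60],(500,500),interpolation=cv2.INTER_CUBIC)
save("p1.png",a)
np.savez("p1.npz",t=t,K=K,T=T,s=s,Ks=Ks,Ts=Ts)
E
```

```text
time_s: 3.58
ee_pos: [0.4653, 0.1924, 0.1097]
eef_rot: [3.142, -0.0, 2.796]
force: [-0.1, -0.5, -0.7]
grip_width: 0.0415
grip_force: 20.0
[0.46530566 0.19240182 0.10967169] [-0.0796241  -0.54540866 -0.69764428]
248 158
```

View pics/p1.png

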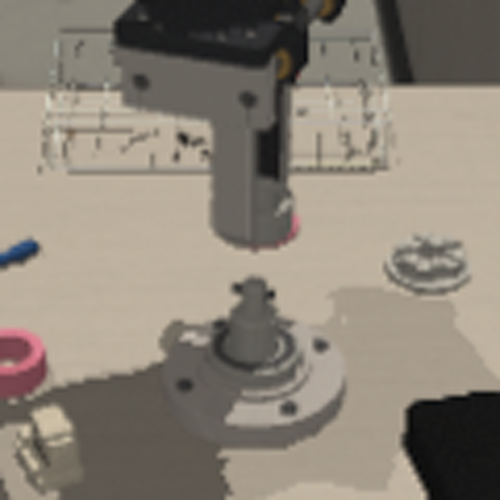

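The spacer is held over the shaft and lined up in x (both at crop col ~254). I'll lower it, watching the force.

```bash
python3 -m pendant '[[[0.07,-0.04,-1.0],0],[[0,0,-0.5],0],[[0,0,-0.4],0],[[0,0,-0.3],0],[[0,0,-0.3],0],[[0,0,0],0]]'; python3 -m pendant '[[[0,0,-0.3],0],[[0,0,-0.3],0],[[0,0,0],0]]'; python3 -m pendant '[[[0,0,-0.3],0],[[0,0,-0.3],0],[[0,0,0],0]]'
```

```text
time_s: 4.18
ee_pos: [0.4661, 0.1914, 0.0838]
eef_rot: [-3.141, -0.001, 2.796]
force: [0.5, 0.4, -0.5]
grip_width: 0.0413
grip_force: 20.0
time_s: 4.43
ee_pos: [0.4662, 0.1913, 0.0779]
eef_rot: [-3.141, -0.0, 2.796]
force: [-0.7, 0.8, -0.1]
grip_width: 0.0416
grip_force: 20.0
time_s: 4.68
ee_pos: [0.4662, 0.1913, 0.0718]
eef_rot: [-3.141, -0.001, 2.796]
force: [-0.4, 0.2, -0.8]
grip_width: 0.0412
grip_force: 20.0
```

```bash
for i in 1 2 ; do :; done; python3 -m pendant '[[[0,0,-0.3],0],[[0,0,-0.3],0],[[0,0,0],0]]'; python3 -m pendant '[[[0,0,-0.3],0],[[0,0,-0.2],0],[[0,0,0],0]]';python3 -m pendant '[[[0,0,-0.2],0],[[0,0,-0.2],0],[[0,0,0],0]]'
```

```text
time_s: 4.93
ee_pos: [0.4662, 0.1913, 0.0658]
eef_rot: [-3.141, -0.001, 2.796]
force: [0.3, 0.0, -0.4]
grip_width: 0.0414
grip_force: 20.0
time_s: 5.18
ee_pos: [0.4662, 0.1913, 0.061]
eef_rot: [-3.141, -0.001, 2.796]
force: [-0.1, -0.2, -0.2]
grip_width: 0.0411
grip_force: 20.0
time_s: 5.43
ee_pos: [0.4663, 0.1914, 0.0571]
eef_rot: [-3.141, -0.0, 2.796]
force: [-0.7, 0.6, -0.4]
grip_width: 0.0416
grip_force: 20.0
```

```bash
python3 -m pendant '[[[0,0,-0.15],0],[[0,0,0],0]]'; python3 -m pendant '[[[0,0,-0.15],0],[[0,0,0],0]]';python3 -m pendant '[[[0,0,-0.2],0],[[0,0,0],0]]';python3 -m pendant '[[[0,0,-0.2],0],[[0,0,0],0]]'
```

```text
time_s: 5.6
ee_pos: [0.4663, 0.1914, 0.0557]
eef_rot: [-3.141, -0.0, 2.796]
force: [0.2, 0.1, -0.8]
grip_width: 0.0414
grip_force: 20.0
time_s: 5.77
ee_pos: [0.4664, 0.1914, 0.0543]
eef_rot: [-3.141, -0.0, 2.796]
force: [0.3, -0.1, -0.9]
grip_width: 0.0411
grip_force: 20.0
time_s: 5.93
ee_pos: [0.4663, 0.1914, 0.0521]
eef_rot: [-3.141, -0.0, 2.796]
force: [0.1, -0.3, -0.5]
grip_width: 0.0414
grip_force: 20.0
time_s: 6.1
ee_pos: [0.4663, 0.1914, 0.0501]
eef_rot: [-3.141, -0.0, 2.796]
force: [0.5, 0.2, -1.1]
grip_width: 0.0414
grip_force: 20.0
```

```bash
python3 -m pendant '[[[0,0,-0.25],0],[[0,0,-0.25],0],[[0,0,-0.25],0],[[0,0,0],0]]'; python3 -m pendant '[[[0,0,-0.2],0],[[0,0,-0.2],0],[[0,0,0],0]]';python3 -m pendant '[[[0,0,-0.15],0],[[0,0,0],0]]';python3 -m pendant '[[[0,0,-0.1],0],[[0,0,0],0]]'
```

```text
time_s: 6.43
ee_pos: [0.4662, 0.1913, 0.0424]
eef_rot: [-3.141, -0.001, 2.796]
force: [0.2, -0.6, -0.6]
grip_width: 0.0415
grip_force: 20.0
time_s: 6.68
ee_pos: [0.4663, 0.1914, 0.0386]
eef_rot: [-3.141, -0.0, 2.796]
force: [0.3, 0.7, 0.5]
grip_width: 0.041
grip_force: 20.0
time_s: 6.85
ee_pos: [0.4664, 0.1914, 0.0373]
eef_rot: [-3.141, -0.0, 2.796]
force: [-1.0, 0.2, -1.1]
grip_width: 0.0413
grip_force: 20.0
time_s: 7.02
ee_pos: [0.4664, 0.1914, 0.0364]
eef_rot: [-3.142, -0.0, 2.796]
force: [-0.2, 0.3, -0.9]
grip_width: 0.0414
grip_force: 20.0
```

```bash
python3 -m pendant '[[[0,0,-0.1],0],[[0,0,0],0]]'; python3 -m pendant '[[[0,0,-0.1],0],[[0,0,0],0]]';python3 -m pendant '[[[0,0,-0.1],0],[[0,0,0],0]]'
```

```text
time_s: 7.18
ee_pos: [0.4665, 0.1915, 0.0354]
eef_rot: [3.141, 0.0, 2.796]
force: [-0.2, 0.2, 0.3]
grip_width: 0.0414
grip_force: 20.0
time_s: 7.35
ee_pos: [0.4665, 0.1915, 0.0345]
eef_rot: [3.141, 0.0, 2.796]
force: [-1.2, -1.0, 3.9]
grip_width: 0.0415
grip_force: 20.0
time_s: 7.52
ee_pos: [0.4666, 0.1915, 0.0335]
eef_rot: [3.141, 0.0, 2.796]
force: [-1.7, -0.0, 4.2]
grip_width: 0.0414
grip_force: 20.0
```

```bash
python3 -m pendant '[[[0,0,0],0],[[0,0,0],0],[[0,0,0],0],[[0,0,0],0]]' 0.72; python3 -m pendant '[[[0,0,1.5],0],[[0,0,3.0],0],[[0,0,3.0],0],[[0,0,1.0],0],[[0.74,-2.93,0],0],[[0.74,-2.93,0],0],[[0.74,-2.93,0],0],[[0.74,-2.93,0],0],[[0.74,-2.93,0],0],[[0.74,-2.93,0],0],[[0.74,-2.93,0],0],[[0.74,-2.93,0],0],[[0.74,-2.93,0],0],[[0,0,0],0],[[0,0,0],0]]'
python3 - <<'E'
from rect import *
s,Ks,Ts=cam("side");t,K,T=cam("top")
a=[cv2.resize(s[130:220,200:290],(390,390),interpolation=cv2.INTER_CUBIC),cv2.resize(t[165:240,196:271],(390,390),interpolation=cv2.INTER_CUBIC)]
save("p2.png",np.hstack(a))
E
```

```text
time_s: 7.85
ee_pos: [0.4663, 0.1914, 0.0333]
eef_rot: [-3.141, -0.0, 2.796]
force: [-0.1, 0.3, 0.8]
grip_width: 0.0645
grip_force: 0.0
time_s: 9.1
ee_pos: [0.5329, -0.0733, 0.1178]
eef_rot: [-3.142, -0.001, 2.794]
force: [-0.6, -0.5, 0.4]
grip_width: 0.068
grip_force: 0.0
```

View pics/p2.png

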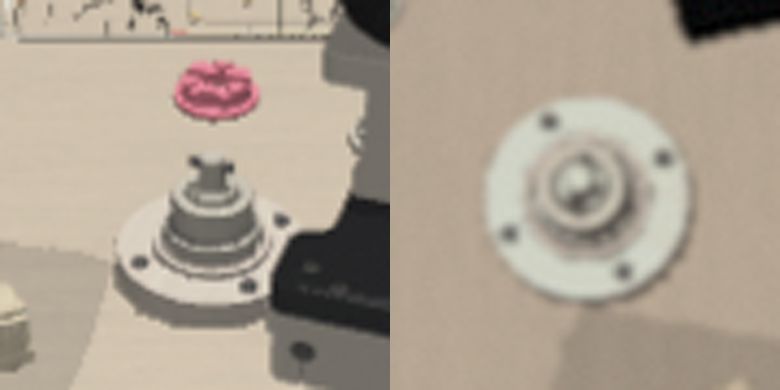

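Spacer is home on the bearing (crop ~(215,215)). Washer next.

```bash
python3 -m pendant '[[[0,0.05,-2.5],0],[[0,0,-2.5],0],[[0,0,-2.5],0],[[0,0,-2.0],0],[[0,0,-1.5],0],[[0,0,-0.4],0],[[0,0,-0.2],0],[[0,0,0],0]]'; python3 -m pendant '[[[0,0,0],0],[[0,0,0],0],[[0,0,0],0],[[0,0,0],0],[[0,0,0],0]]' 0.4 20
```

```text
time_s: 9.87
ee_pos: [0.5332, -0.0712, 0.0029]
eef_rot: [3.142, 0.0, 2.797]
force: [0.3, 0.0, 0.4]
grip_width: 0.0675
grip_force: 0.0
time_s: 10.28
ee_pos: [0.5334, -0.0718, 0.0031]
eef_rot: [3.141, 0.001, 2.796]
force: [-1.8, 0.9, 6.2]
grip_width: 0.048
grip_force: 20.0
```

```bash
python3 -m pendant '[[[0,0,0.5],0],[[0,0,2.0],0],[[0,0,3.0],0],[[0,0,3.0],0],[[0,0,2.0],0],[[0,0,0],0],[[0,0,0],0]]'
python3 - <<'E'
from rect import *
o=ctrl.get_obs();p=o["ee_pos"];print(p,o["grip_width"],o["eef_rot"])
s,Ks,Ts=cam("side")
u,v=proj(Ks,Ts,p).astype(int);print(u,v)
save("p3.png",cv2.resize(s[v-40:v+40,u-40:u+40],(560,560),interpolation=cv2.INTER_CUBIC))
E
```

```text
time_s: 10.87
ee_pos: [0.5333, -0.0718, 0.1082]
eef_rot: [3.141, 0.002, 2.796]
force: [0.6, 1.1, -1.0]
grip_width: 0.0482
grip_force: 20.0
[ 0.53329116 -0.07184758  0.10824263] 0.04821770520148181 [3.14132475e+00 1.80030226e-03 2.79576975e+00]
295 239
```

View pics/p3.png

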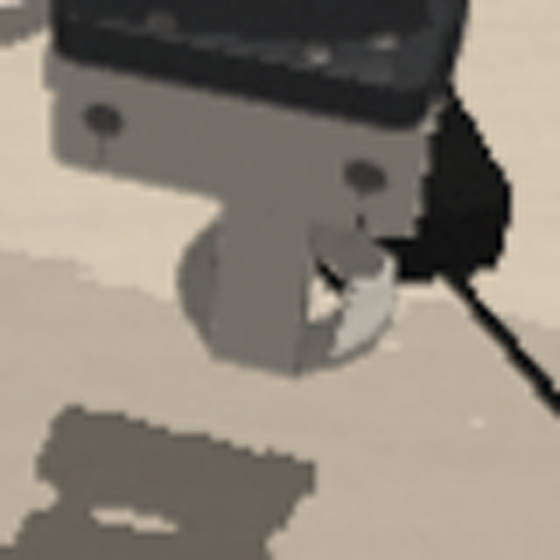

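Run:
```python
from h import *
p=ctrl.get_obs()["ee_pos"]
s,Ks,Ts=cam("side");t,K,T=cam("top")
print(proj(Ks,Ts,p), proj(Ks,Ts,np.array(p)+[.005,0,0]),proj(K,T,p))
```

```text
[294.89276569 240.43181259] [298.01731918 240.36547092] [345.9754426  163.78018475]
```

```bash
python3 -m pendant '[[[-0.75,2.93,0],0],[[-0.75,2.93,0],0],[[-0.75,2.93,0],0],[[-0.75,2.93,0],0],[[-0.75,2.93,0],0],[[-0.75,2.93,0],0],[[-0.75,2.93,0],0],[[-0.75,2.93,0],0],[[-0.75,2.93,0],0],[[0,0,0],0],[[0,0,-1.0],0],[[0,0,-1.0],0],[[0,0,-0.5],0],[[0,0,0],0],[[0,0,0],0]]'
python3 - <<'E'
from h import *
s,Ks,Ts=cam("side");p=ctrl.get_obs()["ee_pos"]
x,y=proj(Ks,Ts,p).astype(int)
save("p4.png",cv2.resize(s[y-28:y+32,x-30:x+30],(540,540),interpolation=cv2.INTER_CUBIC)); print(x,y)
E
```

```text
time_s: 12.27
ee_pos: [0.4655, 0.1911, 0.0818]
eef_rot: [-3.141, -0.001, 2.795]
force: [-0.3, -0.2, 0.9]
grip_width: 0.048
grip_force: 20.0
248 161
```

View pics/p4.png

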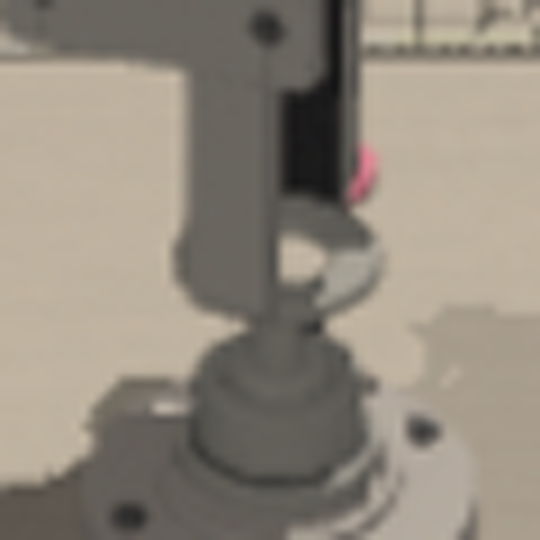

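Washer (cols 175–382) is centred over the spacer (192–365). Lowering.

```bash
python3 -m pendant '[[[0.02,0.04,-0.3],0],[[0,0,-0.3],0],[[0,0,-0.2],0],[[0,0,0],0]]'; python3 -m pendant '[[[0,0,-0.25],0],[[0,0,-0.25],0],[[0,0,0],0]]';python3 -m pendant '[[[0,0,-0.2],0],[[0,0,-0.2],0],[[0,0,0],0]]';python3 -m pendant '[[[0,0,-0.2],0],[[0,0,-0.2],0],[[0,0,0],0]]'
```

```text
time_s: 12.65
ee_pos: [0.4655, 0.1922, 0.074]
eef_rot: [-3.141, -0.0, 2.796]
force: [-0.2, 0.6, -0.8]
grip_width: 0.0481
grip_force: 20.0
time_s: 12.9
ee_pos: [0.4655, 0.1923, 0.069]
eef_rot: [-3.141, -0.0, 2.796]
force: [0.7, -0.1, -1.2]
grip_width: 0.0479
grip_force: 20.0
time_s: 13.15
ee_pos: [0.4656, 0.1923, 0.0651]
eef_rot: [-3.141, -0.0, 2.796]
force: [-0.1, -0.1, -1.1]
grip_width: 0.0484
grip_force: 20.0
time_s: 13.4
ee_pos: [0.4655, 0.1923, 0.061]
eef_rot: [-3.141, -0.0, 2.796]
force: [0.1, -0.3, -1.0]
grip_width: 0.0483
grip_force: 20.0
```

```bash
python3 -m pendant '[[[0,0,-0.2],0],[[0,0,-0.15],0],[[0,0,0],0]]'; python3 -m pendant '[[[0,0,-0.1],0],[[0,0,-0.1],0],[[0,0,0],0]]';python3 -m pendant '[[[0,0,-0.1],0],[[0,0,-0.1],0],[[0,0,0],0]]';python3 -m pendant '[[[0,0,-0.1],0],[[0,0,-0.1],0],[[0,0,0],0]]'
```

```text
time_s: 13.65
ee_pos: [0.4656, 0.1923, 0.0576]
eef_rot: [-3.141, -0.0, 2.796]
force: [-0.2, -0.0, -0.4]
grip_width: 0.0483
grip_force: 20.0
time_s: 13.9
ee_pos: [0.4657, 0.1923, 0.0558]
eef_rot: [-3.141, -0.0, 2.796]
force: [-1.0, 0.1, 0.2]
grip_width: 0.048
grip_force: 20.0
time_s: 14.15
ee_pos: [0.4658, 0.1921, 0.0538]
eef_rot: [-3.141, 0.0, 2.796]
force: [1.2, -3.0, -0.9]
grip_width: 0.0481
grip_force: 20.0
time_s: 14.4
ee_pos: [0.4658, 0.192, 0.0518]
eef_rot: [-3.141, 0.0, 2.796]
force: [1.6, -4.4, 0.1]
grip_width: 0.0483
grip_force: 20.0
```

```bash
python3 -m pendant '[[[0.02,-0.07,-0.05],0],[[0,0,-0.05],0],[[0,0,0],0]]'; python3 -m pendant '[[[0,0,-0.1],0],[[0,0,0],0]]';python3 -m pendant '[[[0,0,-0.1],0],[[0,0,0],0]]'
```

```text
time_s: 14.65
ee_pos: [0.4659, 0.1917, 0.0509]
eef_rot: [3.141, -0.0, 2.796]
force: [-0.3, -0.9, 1.8]
grip_width: 0.0484
grip_force: 20.0
time_s: 14.82
ee_pos: [0.4659, 0.1917, 0.0499]
eef_rot: [3.141, 0.0, 2.796]
force: [-0.5, -1.5, 3.7]
grip_width: 0.0482
grip_force: 20.0
time_s: 14.98
ee_pos: [0.466, 0.1917, 0.0489]
eef_rot: [3.141, 0.0, 2.796]
force: [-1.1, -0.8, 4.5]
grip_width: 0.0483
grip_force: 20.0
```

```bash
python3 -m pendant '[[[0,0,0],0],[[0,0,0],0],[[0,0,0],0],[[0,0,0],0]]' 0.75; python3 -m pendant '[[[0,0,1.5],0],[[0,0,3.0],0],[[0,0,2.5],0],[[0,0,0],0],[[0,0,0],0]]'
python3 - <<'E'
from rect import *
s,Ks,Ts=cam("side");t,K,T=cam("top"); 
r=rect(t,K,T,(.574,.304),.0145,n=390)
save("p5.png",np.hstack([r,cv2.resize(s[130:220,200:290],(390,390),interpolation=cv2.INTER_CUBIC)]))
f=r.astype(int); d=f[:,:,0]-f[:,:,2]
m=(d>40).astype(np.uint8); n,l,st,ce=cv2.connectedComponentsWithStats(m)
for i in range(1,n):
    if 150<st[i,4]<8000:
        mm=cv2.moments((l==i).astype(np.uint8)); a=-.5*np.degrees(np.arctan2(2*mm["mu11"],mm["mu20"]-mm["mu02"])); print(st[i],ce[i].round(),"ang",a)
E
```

```text
time_s: 15.32
ee_pos: [0.4658, 0.1917, 0.0488]
eef_rot: [-3.141, -0.0, 2.796]
force: [0.1, 0.3, -0.6]
grip_width: 0.0695
grip_force: 0.0
time_s: 15.73
ee_pos: [0.4664, 0.1918, 0.1198]
eef_rot: [3.14, 0.002, 2.796]
force: [0.8, 0.3, -0.4]
grip_width: 0.0704
grip_force: 0.0
```

View pics/p5.png

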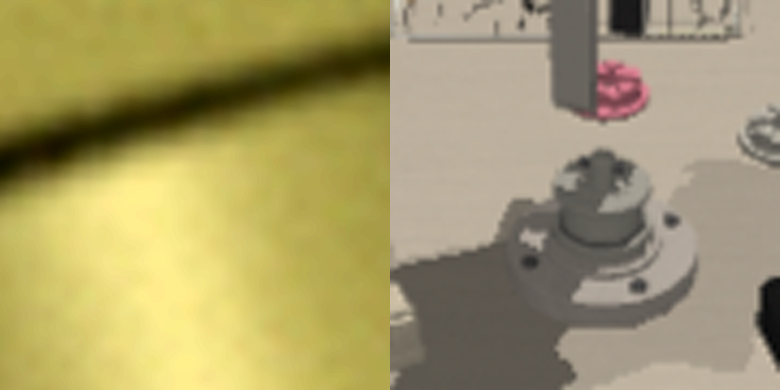

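Washer is seated on the spacer (crop ~(600,185)). The arm hides the retainer from the top camera, so I'll measure its slot in the earlier rectified tile, numerically.

Run:
```python
from h import *
r=cv2.imread("pics/crop2.png")[:290,:290,::-1].astype(int)
g=r.sum(2); d=(r[:,:,0]-r[:,:,2])*100//np.maximum(g,60)
def ang(m): 
    mm=cv2.moments(m.astype(np.uint8)); return -.5*np.degrees(np.arctan2(2*mm["mu11"],mm["mu20"]-mm["mu02"]))
yy,xx=np.mgrid[:290,:290]
for th in(12,15,18,21):
    m=((d>th)&(np.hypot(xx-135,yy-130)<80)).astype(np.uint8)
    n,l,st,ce=cv2.connectedComponentsWithStats(m)
    for i in range(1,n):
        if st[i,4]>200: print(th,st[i],ce[i].round(),"ang",round(ang(l==i)))
# angular profile about hub centre (top face appears offset): darkness at radius 13..19mm
gs=cv2.GaussianBlur(g.astype(np.float32),(0,0),3)
for a in range(0,360,15):
    c,s=np.cos(np.radians(a)),np.sin(np.radians(a)); print(a,[int(gs[int(130-R/.207*s),int(133+R/.207*c)]) for R in(8,10,12,14,16,18,20)])
```

```text
12 [  56   71  159  112 9794] [143. 126.] ang 4
15 [  56   80  159   93 7897] [144. 125.] ang 5
18 [  56   83  158   84 6555] [146. 124.] ang 5
21 [  56   84  158   75 4662] [149. 119.] ang 5
0 [297, 264, 228, 259, 389, 535, 639]
15 [102, 62, 31, 44, 112, 218, 309]
30 [7, 3, 52, 224, 410, 522, 588]
45 [4, 92, 261, 432, 517, 529, 527]
60 [35, 232, 512, 651, 687, 657, 609]
75 [76, 274, 494, 660, 706, 679, 610]
90 [150, 260, 371, 507, 594, 619, 605]
105 [340, 433, 491, 520, 569, 598, 597]
120 [496, 621, 685, 712, 714, 693, 635]
135 [567, 678, 715, 709, 640, 561, 535]
150 [512, 604, 641, 630, 505, 348, 336]
165 [371, 357, 394, 378, 272, 173, 210]
180 [320, 249, 228, 223, 179, 134, 186]
195 [416, 420, 484, 522, 504, 405, 335]
210 [539, 595, 635, 600, 418, 148, 52]
225 [610, 684, 709, 672, 452, 186, 112]
240 [636, 694, 714, 685, 525, 251, 117]
255 [619, 663, 686, 680, 606, 454, 303]
270 [558, 591, 589, 536, 428, 357, 379]
285 [472, 483, 475, 454, 397, 343, 411]
300 [397, 417, 502, 596, 588, 462, 383]
315 [389, 443, 558, 667, 691, 656, 610]
330 [397, 399, 434, 470, 506, 523, 525]
345 [381, 350, 325, 355, 460, 591, 673]
```

Run:
```python
from h import *
r=cv2.imread("pics/crop2.png")[:290,:290,::-1].astype(int)
gs=cv2.GaussianBlur(r.sum(2).astype(np.float32),(0,0),2)
for cx,cy in((150,130),):
  for a in range(0,360,10):
    c,s=np.cos(np.radians(a)),np.sin(np.radians(a)); print(a,[int(gs[int(cy-R/.207*s),int(cx+R/.207*c)]) for R in(8,10,12,14,16,18,20)])
# directional projection: variance of intensity profile across direction (slot/flats give straight bands)
yy,xx=np.mgrid[:290,:290]; g=gs; m=np.hypot(xx-150,yy-130)<95
gx=cv2.Sobel(gs,cv2.CV_32F,1,0);gy=cv2.Sobel(gs,cv2.CV_32F,0,1)
mag=np.hypot(gx,gy); th=(np.degrees(np.arctan2(-gy,gx))+90)%180
w=m
h,_=np.histogram(th[w],bins=18,range=(0,180),weights=(mag[w])); print("edge dir",list(zip(range(5,180,10),(h/h.max()*100).astype(int))))
mi=np.hypot(xx-150,yy-130)<70
h,_=np.histogram(th[mi],bins=18,range=(0,180),weights=mag[mi]); print("inner",list(zip(range(5,180,10),(h/h.max()*100).astype(int))))
```

```text
0 [235, 244, 337, 504, 632, 648, 589]
10 [127, 102, 159, 315, 461, 504, 517]
20 [44, 28, 71, 189, 267, 328, 389]
30 [11, 45, 179, 325, 423, 470, 498]
40 [5, 132, 352, 504, 603, 636, 627]
50 [23, 216, 400, 519, 544, 560, 569]
60 [70, 288, 496, 558, 552, 522, 510]
70 [124, 389, 591, 672, 660, 628, 584]
80 [140, 426, 631, 708, 703, 659, 601]
90 [100, 382, 555, 678, 703, 667, 589]
100 [83, 261, 412, 545, 622, 625, 612]
110 [90, 217, 329, 426, 488, 535, 583]
120 [169, 299, 423, 503, 575, 636, 655]
130 [236, 432, 570, 666, 710, 716, 691]
140 [316, 498, 651, 710, 724, 692, 604]
150 [378, 504, 627, 696, 707, 633, 493]
160 [409, 465, 516, 591, 602, 528, 360]
170 [417, 397, 348, 325, 351, 305, 168]
180 [418, 368, 300, 233, 225, 212, 162]
190 [442, 422, 402, 397, 452, 493, 455]
200 [488, 511, 539, 591, 609, 557, 375]
210 [530, 577, 632, 684, 689, 519, 260]
220 [543, 627, 685, 720, 703, 547, 245]
230 [554, 637, 695, 711, 686, 529, 229]
240 [551, 630, 664, 694, 678, 550, 325]
250 [524, 587, 620, 646, 604, 506, 389]
260 [477, 523, 530, 485, 405, 344, 371]
270 [414, 450, 473, 440, 355, 315, 434]
28
[... 370 characters left out ...]
, np.int64(23)), (35, np.int64(21)), (45, np.int64(30)), (55, np.int64(33)), (65, np.int64(25)), (75, np.int64(37)), (85, np.int64(30)), (95, np.int64(29)), (105, np.int64(21)), (115, np.int64(23)), (125, np.int64(34)), (135, np.int64(43)), (145, np.int64(53)), (155, np.int64(57)), (165, np.int64(73)), (175, np.int64(100))]
inner [(5, np.int64(30)), (15, np.int64(19)), (25, np.int64(19)), (35, np.int64(15)), (45, np.int64(22)), (55, np.int64(33)), (65, np.int64(27)), (75, np.int64(37)), (85, np.int64(21)), (95, np.int64(21)), (105, np.int64(13)), (115, np.int64(10)), (125, np.int64(12)), (135, np.int64(18)), (145, np.int64(45)), (155, np.int64(64)), (165, np.int64(84)), (175, np.int64(100))]
```

```bash
python3 -m pendant '[[[1.8,1.93,0],0.095],[[1.82,1.93,0],0.095],[[1.82,1.93,0],0.095],[[1.82,1.93,0],0.095],[[1.82,1.93,0],0],[[1.82,1.93,0],0],[[0,0,-1.5],0],[[0,0,-2.5],0],[[0,0,-2.5],0],[[0,0,-2.5],0],[[0,0,-1.5],0],[[0,0,-0.5],0],[[0,0,-0.2],0],[[0,0,0],0],[[0,0,0],0]]'
```

```text
time_s: 17.08
ee_pos: [0.5753, 0.3076, 0.0078]
eef_rot: [3.141, 0.001, -3.107]
force: [0.7, 0.2, 0.3]
grip_width: 0.0707
grip_force: 0.0
```

```bash
python3 -m pendant '[[[0,0,-0.05],0],[[0,0,0],0],[[0,0,0],0],[[0,0,0],0],[[0,0,0],0],[[0,0,0],0],[[0,0,0],0],[[0,0,0],0]]' 0.3 8;  python3 -m pendant '[[[0,0,0],0],[[0,0,0],0],[[0,0,0],0],[[0,0,0],0]]' 0.2 25
```

```text
time_s: 17.75
ee_pos: [0.575, 0.3074, 0.0066]
eef_rot: [3.142, 0.0, -3.107]
force: [-0.5, -0.4, 1.6]
grip_width: 0.037
grip_force: 7.9
time_s: 18.08
ee_pos: [0.575, 0.3074, 0.0066]
eef_rot: [3.142, 0.0, -3.107]
force: [-1.0, -1.2, 3.0]
grip_width: 0.0367
grip_force: 25.0
```

```bash
python3 -m pendant '[[[0,0,0],0],[[0,0,0],0.06],[[0,0,0],0]]' 0.2 4;  python3 -m pendant '[[[0,0,0],-0.06],[[0,0,0],-0.06],[[0,0,0],0]]';  python3 -m pendant '[[[0,0,0],-0.06],[[0,0,0],0]]'
```

```text
time_s: 18.33
ee_pos: [0.575, 0.3075, 0.0065]
eef_rot: [3.141, 0.0, -3.045]
force: [-0.8, -0.2, 2.4]
grip_width: 0.0366
grip_force: 3.9
time_s: 18.58
ee_pos: [0.575, 0.3075, 0.0065]
eef_rot: [3.141, 0.0, 3.111]
force: [0.0, 0.8, 2.5]
grip_width: 0.0369
grip_force: 3.8
time_s: 18.75
ee_pos: [0.575, 0.3075, 0.0065]
eef_rot: [3.141, 0.0, 3.054]
force: [0.0, -0.1, 1.5]
grip_width: 0.0367
grip_force: 3.8
```

```bash
python3 -m pendant '[[[0,0,0],0],[[0,0,0],0.08],[[0,0,0],0]]' 0.5;  python3 -m pendant '[[[0,0,0],0],[[0,0,0],0],[[0,0,0],0],[[0,0,0],0],[[0,0,0],0]]' 0.2 20; python3 -m pendant '[[[0,0,0],0],[[0,0,0],-0.08],[[0,0,0],-0.08],[[0,0,0],0]]' 0.5;  python3 -m pendant '[[[0,0,0],0],[[0,0,0],0],[[0,0,0],0],[[0,0,0],0],[[0,0,0],0]]' 0.2 20
```

```text
time_s: 19.0
ee_pos: [0.5747, 0.3073, 0.0061]
eef_rot: [-3.141, -0.001, 3.141]
force: [0.6, 0.3, -0.3]
grip_width: 0.0466
grip_force: 0.0
time_s: 19.42
ee_pos: [0.5748, 0.3074, 0.0063]
eef_rot: [-3.141, -0.0, 3.135]
force: [-0.0, -0.3, -1.4]
grip_width: 0.0358
grip_force: 20.0
time_s: 19.75
ee_pos: [0.5749, 0.3075, 0.0065]
eef_rot: [3.141, 0.0, 2.972]
force: [-0.4, -0.5, -0.2]
grip_width: 0.047
grip_force: 0.0
time_s: 20.17
ee_pos: [0.5749, 0.3075, 0.0065]
eef_rot: [3.142, 0.0, 2.977]
force: [-0.3, 0.2, 0.9]
grip_width: 0.0367
grip_force: 20.2
```

```bash
python3 -m pendant '[[[0,0,0],0],[[0,0,0],0.1],[[0,0,0],0.1],[[0,0,0],0]]' 0.5;  python3 -m pendant '[[[0,0,0],0],[[0,0,0],0],[[0,0,0],0],[[0,0,0],0],[[0,0,0],0]]' 0.2 20; python3 -m pendant '[[[0,0,0],0],[[0,0,0],0.06],[[0,0,0],0]]' 0.5;  python3 -m pendant '[[[0,0,0],0],[[0,0,0],0],[[0,0,0],0],[[0,0,0],0],[[0,0,0],0]]' 0.2 20
```

```text
time_s: 20.5
ee_pos: [0.5749, 0.3074, 0.0064]
eef_rot: [-3.142, 0.0, -3.102]
force: [0.5, -0.4, 0.1]
grip_width: 0.0471
grip_force: 0.0
time_s: 20.92
ee_pos: [0.5749, 0.3074, 0.0064]
eef_rot: [-3.142, -0.0, -3.108]
force: [-0.4, 0.2, -0.8]
grip_width: 0.0359
grip_force: 19.7
time_s: 21.17
ee_pos: [0.5749, 0.3074, 0.0065]
eef_rot: [-3.142, 0.0, -3.045]
force: [-0.6, 0.5, 0.2]
grip_width: 0.0467
grip_force: 0.0
time_s: 21.58
ee_pos: [0.5749, 0.3074, 0.0065]
eef_rot: [3.142, 0.0, -3.048]
force: [-0.1, 0.7, -1.0]
grip_width: 0.0368
grip_force: 19.6
```

```bash
python3 -m pendant '[[[0,0,0],0],[[0,0,0],-0.085],[[0,0,0],0]]' 0.5;  python3 -m pendant '[[[0,0,0],0],[[0,0,0],0],[[0,0,0],0],[[0,0,0],0],[[0,0,0],0]]' 0.2 25
```

```text
time_s: 21.83
ee_pos: [0.5749, 0.3074, 0.0064]
eef_rot: [-3.142, -0.0, -3.136]
force: [0.0, 0.2, 0.6]
grip_width: 0.0467
grip_force: 0.0
time_s: 22.25
ee_pos: [0.5749, 0.3074, 0.0064]
eef_rot: [-3.142, -0.0, -3.132]
force: [0.8, 0.6, 0.3]
grip_width: 0.0357
grip_force: 24.9
```

```bash
python3 -m pendant '[[[0,0,1.0],0],[[0,0,2.5],0],[[0,0,3.5],0],[[0,0,3.4],0],[[-1.8,-1.93,0],-0.089],[[-1.82,-1.93,0],-0.089],[[-1.82,-1.93,0],-0.089],[[-1.82,-1.93,0],-0.088],[[-1.82,-1.93,0],0],[[-1.79,-1.93,0],0],[[0,0,0],0],[[0,0,0],0]]'
python3 - <<'E'
from h import *
o=ctrl.get_obs();p=np.array(o["ee_pos"]);print(p,o["eef_rot"][2],o["grip_width"])
s,K,T=cam("side")
f=s.astype(int); ch=((f[:,:,0]-f[:,:,2])*200//np.maximum(f.sum(2),1))
c=p-[0,0,.0039]; u,v=proj(K,T,c); print("expect",u,v, "mm/px",5/(proj(K,T,c+[.005,0,0])[0]-u))
for y in range(int(v)-10,int(v)+12):
    print(y,"".join("#" if x<12 else "." for x in ch[y,int(u)-28:int(u)+29]), end=" ")
    r=ch[y,int(u)-28:int(u)+29]; print()
E
```

```text
time_s: 23.25
ee_pos: [0.4662, 0.1912, 0.1116]
eef_rot: [3.141, 0.001, 2.795]
force: [0.1, 0.1, 0.0]
grip_width: 0.0356
grip_force: 24.9
[0.46615298 0.19120765 0.11155279] 2.795120901307107 0.035588146671272955
expect 248.43743589531823 151.62377686180736 mm/px 2.1093900122237086
141 ########################################################. 
142 ###.##################################################### 
143 ######################################################### 
144 #######################################.##########.#.#### 
145 ###########..####..####################..#..############# 
146 #####..######.########################################### 
147 #####.###.#.#.##.######################################## 
148 #####.###...#.################.############.######.###### 
149 #.#######..############################################## 
150 #.#############.############################.#####.###### 
151 .##########.############################################# 
152 ##.###################################################### 
153 ####.....#.######################################.#.##### 
154 ##.....##....#############################..##.#########. 
155 ###..#.##..#..##############################...######.### 
156 #...#######.###.############################..####.####.. 
157 ...#################.#############################.#####. 
158 ..###.##.####.###..#.#.##################.#.######.##..## 
159 #.####..##.#######..#############.#########.######..#...# 
160 #######.######..############.####.#..################.### 
161 #######.####..####.#########.#########.###.#####.#####..# 
162 ############################..########.##..#####.########
```

Run:
```python
from h import *
s,K,T=cam("side")
g=s.astype(int).sum(2)//3; b=(s[:,:,0].astype(int)-s[:,:,2])
for y in range(148,162,2): print(y,"L",*g[y,228:270]); print("    c",*b[y,228:270])
```

```text
148 L 173 173 173 173 173 173 173 173 173 169 133 93 112 103 99 99 99 100 99 99 99 87 84 87 86 88 89 108 121 108 95 89 148 171 174 174 173 173 174 175 174 174
    c 31 31 32 31 32 31 31 31 31 30 20 10 12 11 10 10 10 11 10 10 10 8 10 16 11 9 8 11 13 10 9 8 20 29 31 31 31 31 31 31 31 32
150 L 174 174 174 174 174 174 173 172 174 150 103 83 91 97 100 99 99 100 99 99 99 87 85 87 85 87 90 119 109 97 123 133 151 157 169 171 171 172 172 172 172 171
    c 31 31 31 31 31 30 31 31 31 26 13 7 9 11 11 10 10 11 10 10 10 9 8 8 8 8 8 11 10 9 13 14 16 21 28 30 31 32 29 29 29 30
152 L 174 173 173 173 172 173 173 173 173 137 98 88 88 93 95 96 96 97 98 99 100 87 87 90 92 92 91 88 88 84 95 145 150 141 166 172 173 174 173 174 174 173
    c 31 31 31 31 30 29 31 31 30 22 12 9 8 9 10 9 10 10 10 10 11 9 8 10 9 8 9 8 8 8 10 14 15 17 28 29 30 30 29 30 30 31
154 L 174 174 174 175 175 175 175 174 174 174 125 91 88 87 87 84 83 82 81 81 83 82 87 91 92 92 97 107 110 141 147 128 114 147 170 174 174 174 174 174 173 174
    c 31 31 32 32 31 31 31 31 30 32 20 9 8 8 8 8 8 8 9 8 8 9 9 9 9 9 9 11 11 15 15 13 14 25 30 31 32
[... 214 characters left out ...]
1 31 28 22 16 12 9 9 9 8 9 9 10 9 9 9 14 14 14 13 12 17 24 30 30 31 31 32 33 31 31 30 31
158 L 175 174 175 174 174 174 175 175 175 175 175 175 175 175 175 163 159 137 130 122 120 120 120 120 119 138 143 154 171 175 175 175 175 175 175 176 175 175 175 174 174 174
    c 31 31 31 31 31 31 32 32 31 31 31 32 32 31 32 28 28 21 20 18 18 18 17 17 18 22 23 26 30 31 31 32 32 32 30 32 30 30 30 31 31 31
160 L 174 174 174 174 174 174 174 175 175 174 175 174 174 174 174 174 174 174 175 175 176 175 175 175 175 175 175 175 174 174 174 174 174 173 174 175 174 174 174 174 174 174
    c 31 31 31 31 30 31 31 32 30 31 31 31 30 30 30 30 30 31 31 31 32 31 32 31 31 31 31 32 31 30 31 30 30 31 30 31 31 30 30 30 31 31
```

Run:
```python
from h import *
s,K,T=cam("side")
b=(s[:,:,0].astype(int)-s[:,:,2])
u,v=proj(K,T,(.4662,.1916,.051)); print(u,v)
for y in range(int(v)-9,int(v)+6): print(y,*b[y,228:270])
print([proj(K,T,(.4662,.1916,z)).round(2) for z in(.071,.0655,.03)])
```

```text
248.3535150281523 173.40920369534805
164 30 30 30 30 30 30 31 30 31 30 30 29 29 30 30 30 30 30 28 23 18 21 22 27 29 31 30 30 31 30 30 29 30 30 30 30 32 31 30 30 30 30
165 31 30 30 30 30 30 30 29 31 29 31 29 30 30 30 28 27 27 20 10 8 8 8 16 27 29 30 30 31 31 30 31 30 31 30 30 30 30 31 30 30 31
166 31 30 30 30 30 31 30 30 30 30 30 30 30 28 28 22 9 8 8 9 9 9 9 8 20 21 25 28 29 31 31 31 31 32 31 31 30 30 29 30 30 31
167 31 30 29 31 30 29 30 29 30 30 29 30 29 20 17 10 3 3 7 9 9 9 8 8 5 5 14 20 27 30 32 31 31 32 31 30 30 31 30 30 30 30
168 31 31 31 31 31 31 31 31 32 31 29 28 19 11 8 8 5 4 8 9 8 9 8 6 3 1 15 17 18 23 28 31 32 30 30 30 31 31 30 27 27 28
169 31 31 32 31 31 32 31 31 31 31 25 15 10 8 8 9 8 8 8 8 9 10 9 6 3 2 12 14 15 16 21 28 31 31 31 31 31 31 31 29 29 28
170 31 32 31 31 31 30 30 30 32 30 18 9 8 7 8 8 8 8 8 9 9 9 8 6 7 7 7 8 10 15 16 21 28 30 31 31 30 30 31 31 30 28
171 30 31 31 32 30 30 30 29 31 26 13 8 8 8 8 8 8 7 8 9 9 10 9 8 9 8 7 8 14 15 16 18 28 31 31 30 31 30 30 30 28 27
172 30 32 31 31 29 31 30 30 30 22 11 9 9 9 8 8 9 8 8 7 9 9 9 8 9 9 7 8 13 15 16 16 26 30 31 30 31 31 31 30 31 27
173 32 30 31 31 32 31 31 31 31 22 11 8 8 9 8 8 8 8 8 8 8 10 8 8 9 9 9 8 9 15 17 15 23 29 31 32 31 30 30 31 30 27
174 31 31 29 30 32 31 31 31 30 22 11 8 8 8 8 9 9 9 9 8 9 9 8 8 9 9 8 8 10 15 16 13 23 30 32 31 31 31 31 29 27 26
175 30 28 20 26 27 27 27 27 27 21 12 8 8 8 9 8 9 8 8 9 9 9 8 9 9 8 9 9 15 15 14 13 24 28 31 30 30 30 29 28 26 26
176 20 18 18 18 17 17 16 15 14 14 12 9 8 8 8 9 8 8 9 9 8 8 8 8 9 9 8 9 15 13 12 17 21 23 25 28 29 29 27 26 26 26
177 18 18 18 18 16 17 17 15 14 13 14 9 8 9 8 9 9 8 9 9 8 9 8 9 9 8 10 9 12 9 14 21 22 21 21 22 24 25 26 27 27 27
178 18 18 16 16 16 21 23 18 16 15 12 8 7 8 8 10 9 9 8 10 9 9 9 9 10 9 9 9 8 7 14 19 21 21 21 19 19 21 25 26 27 27
[array([248.39, 165.89]), array([248.38, 167.98]), array([248.32, 181.08])]
```

```bash
python3 -m pendant '[[[-0.15,0.08,-1.0],0],[[0,0,-1.0],0],[[0,0,-1.0],0],[[0,0,-0.2],0],[[0,0,0],0]]'; python3 -m pendant '[[[0,0,-0.2],0],[[0,0,-0.2],0],[[0,0,0],0]]';python3 -m pendant '[[[0,0,-0.2],0],[[0,0,-0.1],0],[[0,0,0],0]]';python3 -m pendant '[[[0,0,-0.1],0],[[0,0,-0.1],0],[[0,0,0],0]]'
```

```text
time_s: 23.82
ee_pos: [0.4642, 0.1923, 0.0771]
eef_rot: [-3.14, -0.002, 2.796]
force: [-0.4, -0.8, -0.5]
grip_width: 0.0355
grip_force: 24.9
time_s: 24.07
ee_pos: [0.4648, 0.1924, 0.0743]
eef_rot: [3.142, 0.0, 2.796]
force: [0.2, -0.5, -1.1]
grip_width: 0.0359
grip_force: 24.9
time_s: 24.32
ee_pos: [0.4647, 0.1924, 0.0713]
eef_rot: [-3.141, -0.0, 2.796]
force: [0.2, 0.6, -0.7]
grip_width: 0.0352
grip_force: 24.9
time_s: 24.57
ee_pos: [0.4647, 0.1924, 0.0693]
eef_rot: [-3.141, -0.0, 2.796]
force: [0.1, 0.5, -0.9]
grip_width: 0.0356
grip_force: 24.9
```

```bash
python3 -m pendant '[[[0,0,-0.1],0],[[0,0,-0.1],0],[[0,0,0],0]]'; python3 -m pendant '[[[0,0,-0.1],0],[[0,0,0],0]]';python3 -m pendant '[[[0,0,-0.1],0],[[0,0,0],0]]';python3 -m pendant '[[[0,0,-0.1],0],[[0,0,0],0]]'
```

```text
time_s: 24.82
ee_pos: [0.4646, 0.1924, 0.0672]
eef_rot: [-3.141, -0.0, 2.796]
force: [0.3, 0.4, -1.4]
grip_width: 0.0355
grip_force: 24.9
time_s: 24.98
ee_pos: [0.4647, 0.1924, 0.0663]
eef_rot: [-3.142, -0.0, 2.796]
force: [-0.4, -1.2, -0.5]
grip_width: 0.0357
grip_force: 24.9
time_s: 25.15
ee_pos: [0.4647, 0.1924, 0.0653]
eef_rot: [-3.142, -0.0, 2.796]
force: [0.6, -0.3, -0.6]
grip_width: 0.0359
grip_force: 24.9
time_s: 25.32
ee_pos: [0.4647, 0.1924, 0.0643]
eef_rot: [-3.142, -0.0, 2.796]
force: [0.2, 0.7, -1.4]
grip_width: 0.0354
grip_force: 24.9
```

```bash
python3 -m pendant '[[[0,0,-0.1],0],[[0,0,-0.1],0],[[0,0,0],0]]'; python3 -m pendant '[[[0,0,-0.1],0],[[0,0,0],0]]';python3 -m pendant '[[[0,0,-0.1],0],[[0,0,0],0]]';python3 -m pendant '[[[0,0,-0.1],0],[[0,0,0],0]]'
```

```text
time_s: 25.57
ee_pos: [0.4647, 0.1924, 0.0623]
eef_rot: [-3.141, -0.0, 2.796]
force: [0.9, -0.1, -1.1]
grip_width: 0.0358
grip_force: 24.9
time_s: 25.73
ee_pos: [0.4647, 0.1924, 0.0613]
eef_rot: [-3.142, -0.0, 2.796]
force: [-0.0, -0.0, -0.6]
grip_width: 0.0352
grip_force: 24.9
time_s: 25.9
ee_pos: [0.4648, 0.1925, 0.0604]
eef_rot: [3.141, 0.0, 2.796]
force: [0.2, -0.5, 0.6]
grip_width: 0.0357
grip_force: 24.9
time_s: 26.07
ee_pos: [0.4648, 0.1925, 0.0595]
eef_rot: [3.141, 0.0, 2.796]
force: [0.3, 0.4, 2.0]
grip_width: 0.0357
grip_force: 24.9
```

```bash
python3 -m pendant '[[[0,0,-0.15],0],[[0,0,-0.15],0],[[0,0,0],0]]' 0.2 50; python3 -m pendant '[[[0,0,-0.1],0],[[0,0,-0.1],0],[[0,0,0],0]]';python3 -m pendant '[[[0,0,-0.1],0],[[0,0,0],0]]';python3 -m pendant '[[[0,0,-0.1],0],[[0,0,0],0]]'
```

```text
time_s: 26.32
ee_pos: [0.4649, 0.1925, 0.0565]
eef_rot: [3.141, 0.0, 2.796]
force: [0.5, -0.9, 4.8]
grip_width: 0.0355
grip_force: 49.9
time_s: 26.57
ee_pos: [0.4649, 0.1925, 0.0547]
eef_rot: [3.141, 0.0, 2.796]
force: [-2.3, 0.2, 7.5]
grip_width: 0.0349
grip_force: 49.9
time_s: 26.73
ee_pos: [0.4649, 0.1925, 0.0538]
eef_rot: [3.141, 0.0, 2.796]
force: [-1.8, -1.4, 8.8]
grip_width: 0.0352
grip_force: 49.9
time_s: 26.9
ee_pos: [0.4649, 0.1925, 0.0528]
eef_rot: [3.141, 0.0, 2.796]
force: [-3.0, -1.6, 9.7]
grip_width: 0.0356
grip_force: 49.9
```

```bash
python3 -m pendant '[[[-0.04,-0.02,-0.1],0],[[0,0,0],0],[[0,0,0],0]]'; python3 -m pendant '[[[0.007,-0.017,-0.02],0.105],[[0.006,-0.017,0],0.105],[[0,0,0],0]]';python3 -c "
from station import ctrl
o=ctrl.get_obs();print(o['qpos'],o['moment'])"
```

```text
time_s: 27.15
ee_pos: [0.4649, 0.1925, 0.0522]
eef_rot: [3.141, 0.001, 2.796]
force: [-1.7, -1.4, 10.4]
grip_width: 0.0353
grip_force: 49.9
time_s: 27.4
ee_pos: [0.4652, 0.1922, 0.0521]
eef_rot: [3.141, 0.002, 3.013]
force: [-0.6, -0.5, 10.6]
grip_width: 0.035
grip_force: 49.8
[ 3.18948411e-01  3.85419936e-01  1.80031821e+00  1.38502469e-04
  9.53825836e-01 -1.12289157e+00] [-0.12068731  0.13389744  0.08790985]
```

```bash
python3 -m pendant '[[[0.005,-0.017,-0.02],0.105],[[0.004,-0.017,0],0.105],[[0,0,0],0]]'; python3 -m pendant '[[[0.003,-0.017,0],0.105],[[0.002,-0.017,0],0.105],[[0,0,0],0]]'; python3 -c "
from station import ctrl
o=ctrl.get_obs();print(o['moment'])"
```

```text
time_s: 27.65
ee_pos: [0.4651, 0.1918, 0.0518]
eef_rot: [3.141, 0.002, -3.061]
force: [-0.9, -0.4, 11.1]
grip_width: 0.0353
grip_force: 49.8
time_s: 27.9
ee_pos: [0.4654, 0.1915, 0.0519]
eef_rot: [3.141, 0.002, -2.851]
force: [-0.3, -0.8, 11.6]
grip_width: 0.0352
grip_force: 49.8
[-0.00425163  0.10509604  0.07278105]
```

```bash
python3 -m pendant '[[[0,-0.017,0],0.105],[[-0.002,-0.017,0],0.105],[[0,0,0],0]]'; python3 -m pendant '[[[-0.003,-0.017,0],0.105],[[-0.004,-0.017,0],0.1],[[0,0,0],0],[[0,0,0],0]]'; python3 -c "
from station import ctrl
o=ctrl.get_obs();print(o['moment'])"
```

```text
time_s: 28.15
ee_pos: [0.4653, 0.1912, 0.0519]
eef_rot: [-3.141, 0.002, -2.641]
force: [1.0, -0.8, 11.2]
grip_width: 0.0351
grip_force: 49.8
time_s: 28.48
ee_pos: [0.4654, 0.1909, 0.052]
eef_rot: [-3.141, 0.002, -2.442]
force: [-0.6, -0.1, 10.9]
grip_width: 0.0349
grip_force: 49.8
[0.06843706 0.07792442 0.11089794]
```

```bash
python3 -m pendant '[[[0,0,0.15],0],[[0,0,0.1],0],[[0,0,0],0]]'; python3 -m pendant '[[[0,0,0.08],0],[[0,0,0],0]]';python3 -m pendant '[[[0,0,0.06],0],[[0,0,0],0]]';python3 -m pendant '[[[0,0,0.06],0],[[0,0,0],0]]'
```

```text
time_s: 28.73
ee_pos: [0.4653, 0.1909, 0.0544]
eef_rot: [-3.141, 0.002, -2.442]
force: [0.4, 1.0, 8.0]
grip_width: 0.0354
grip_force: 49.8
time_s: 28.9
ee_pos: [0.4653, 0.1908, 0.0551]
eef_rot: [-3.141, 0.002, -2.442]
force: [2.0, -0.1, 7.2]
grip_width: 0.035
grip_force: 49.8
time_s: 29.07
ee_pos: [0.4653, 0.1908, 0.0556]
eef_rot: [-3.141, 0.002, -2.442]
force: [1.6, 0.1, 6.9]
grip_width: 0.0352
grip_force: 49.8
time_s: 29.23
ee_pos: [0.4653, 0.1908, 0.0562]
eef_rot: [-3.141, 0.002, -2.442]
force: [2.0, 0.7, 6.6]
grip_width: 0.0354
grip_force: 49.8
```

```bash
python3 -m pendant '[[[0,0,0.05],0],[[0,0,0],0]]'; python3 -m pendant '[[[0,0,0.05],0],[[0,0,0],0]]';python3 -m pendant '[[[0,0,0.05],0],[[0,0,0],0]]'
```

```text
time_s: 29.4
ee_pos: [0.4653, 0.1908, 0.0566]
eef_rot: [-3.141, 0.002, -2.442]
force: [2.4, 0.8, 5.5]
grip_width: 0.0354
grip_force: 49.8
time_s: 29.57
ee_pos: [0.4652, 0.1908, 0.0568]
eef_rot: [-3.141, 0.002, -2.442]
force: [4.2, 1.9, 1.7]
grip_width: 0.0355
grip_force: 49.9
time_s: 29.73
ee_pos: [0.4651, 0.1907, 0.0569]
eef_rot: [-3.141, 0.001, -2.442]
force: [6.5, 2.2, -2.3]
grip_width: 0.0352
grip_force: 49.9
```

The pin has caught in the groove: lifting now pulls against it. I'll release and rise clear.

```bash
python3 -m pendant '[[[0.02,0.01,-0.05],0],[[0,0,0],0]]' 0.2 10; python3 -m pendant '[[[0,0,0],0],[[0,0,0],0],[[0,0,0],0],[[0,0,0],0]]' 0.6;  python3 -m pendant '[[[0,0,0.5],0],[[0,0,1.5],0],[[0,0,3.0],0],[[0,0,3.5],0],[[-1.0,0,3.5],0],[[-3,0,1.5],0],[[-3,0,1],0],[[0,0,0],0],[[0,0,0],0]]'
python3 - <<'E'
from h import *
s,K,T=cam("side"); b=(s[:,:,0].astype(int)-s[:,:,2])
save("final.png",cv2.resize(s[130:220,200:290],(500,500)))
for y in range(158,184): print(y,*b[y,230:268])
for n,z in(("under",.0502),("top",.0657)): print(n,proj(K,T,(.4662,.1916,z)))
E
```

```text
time_s: 29.9
ee_pos: [0.4648, 0.1906, 0.0567]
eef_rot: [-3.141, 0.0, -2.442]
force: [0.5, 0.4, 6.3]
grip_width: 0.0359
grip_force: 10.0
time_s: 30.23
ee_pos: [0.4644, 0.1906, 0.0563]
eef_rot: [3.141, -0.001, -2.442]
force: [-0.8, 0.5, 0.7]
grip_width: 0.0559
grip_force: 0.0
time_s: 30.98
ee_pos: [0.3943, 0.1908, 0.2027]
eef_rot: [-3.141, 0.002, -2.442]
force: [0.8, -0.6, 0.2]
grip_width: 0.0564
grip_force: 0.0
158 30 30 30 31 31 30 30 31 31 31 31 31 31 32 32 31 31 30 25 22 29 30 31 31 31 30 29 30 30 31 31 31 30 31 30 30 30 31
159 31 31 29 30 30 30 30 30 30 30 30 30 30 30 30 30 30 30 31 30 29 29 31 31 30 30 30 31 29 29 30 31 30 30 29 30 29 29
160 30 30 29 30 31 30 30 30 30 30 29 30 30 30 28 30 31 30 31 31 30 31 31 30 31 30 31 30 30 29 29 30 29 30 30 30 30 29
161 31 30 30 31 30 30 30 31 31 30 30 30 29 29 30 29 30 29 31 29 29 29 29 30 30 30 30 30 30 31 30 30 31 29 30 30 29 31
162 30 31 30 30 29 30 30 30 30 30 30 29 29 29 29 29 28 27 29 25 23 23 26 27 29 29 30 31 30 30 31 31 31 30 30 30 29 31
163 29 30 30 30 29 29 30 29 30 30 30 30 29 28 26 24 21 21 20 15 15 16 15 17 22 28 29 29 29 29 29
[... 1560 characters left out ...]
9 8 14 20 21 21 21 23 25 26 26
178 25 22 21 20 20 20 19 19 18 14 9 8 8 9 11 12 14 13 14 14 13 13 13 11 10 10 9 8 12 19 21 20 21 19 18 21 25 26
179 22 20 20 19 20 20 19 20 19 12 8 8 8 9 9 9 9 9 9 9 9 9 10 9 8 12 11 9 14 19 20 20 20 13 10 13 18 24
180 20 20 20 20 20 19 19 20 15 8 7 7 7 9 9 9 9 9 9 9 9 9 10 9 8 10 8 6 14 18 20 20 20 11 2 3 10 20
181 20 19 20 21 19 19 17 16 11 6 7 8 9 9 8 9 9 9 9 9 8 8 9 9 8 9 8 7 8 14 18 19 20 12 6 5 11 20
182 20 20 21 21 20 19 13 10 8 5 7 8 9 9 9 9 9 9 9 9 8 9 9 9 8 7 8 7 6 14 18 20 20 18 14 14 20 20
183 20 20 20 20 20 17 12 9 8 4 6 8 8 9 9 9 9 9 9 9 8 9 10 8 9 8 7 5 5 14 15 19 20 20 20 21 20 19
under [248.35214606 173.70561098]
top [248.3789504  167.90195374]
```

Run:
```python
from h import *
s,K,T=cam("side"); print(*s[158:190,248].astype(int).sum(1)//3)
for up in(0,.004):
  print(up,{n:float(proj(K,T,(.4662,.1916+dy,z+up))[1].round(1)) for n,dy,z in(("hubtop back",.020,.0657),("hubtop front",-.018,.0657),("fl top front",-.026,.0552),("fl bot front",-.026,.0502),("washer bot front",-.025,.0442),("spacer bot front",-.021,.0262))})
print("necktop",proj(K,T,(.4662,.1916,.071)))
```

```text
139 171 171 170 164 148 151 152 150 131 99 93 116 152 145 116 92 91 97 124 134 93 91 90 90 91 92 91 87 75 74 91
0 {'hubtop back': 162.8, 'hubtop front': 172.7, 'fl top front': 178.9, 'fl bot front': 180.7, 'washer bot front': 182.7, 'spacer bot front': 188.2}
0.004 {'hubtop back': 161.3, 'hubtop front': 171.2, 'fl top front': 177.4, 'fl bot front': 179.2, 'washer bot front': 181.2, 'spacer bot front': 186.7}
necktop [248.38825351 165.88765225]
```

Edge rows (hub front ~172.9, flange ~178.7) match the locked height, not the free one. Handing in.

```bash
python3 -c "
from station import ctrl
print(ctrl.hand_in())"
```

```text
the job is handed in; nothing more can be done
None
```

I stacked the spacer and washer on the bearing, locked the retainer with a 60° turn under about 12 N, and handed the job in at about 31 s; lifting met the pin and the side-camera edges match the locked height, but the judge's result was not shown.

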